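# Empty a drying tray of caps and stoppers into the collecting box

### The arm

A 6-joint arm with a two-finger parallel gripper is mounted at the origin on the work surface. World frame = base frame: x ahead of the robot, y to its left, z up, the work surface at z = 0. Lengths are in mm, angles in rad, forces in N, time in s.
With the tool pointing down it reaches from about 325 to 1000 mm from the base axis. Payload 5.1 kg.
Tool frame: the origin (TCP) lies midway between the tips of the shut fingers; the grasp point (between the pads) lies 19 mm behind it; z points along the fingers, y is the line along which they close (so a half turn about z gives the same grasp; the last joint's range is limited). The gripper opens to 85 mm and grips with 20 to 120 N. Pads are 22 mm wide; open, the fingers measure 114 mm over their backs; the gripper's body (76 mm by 85 mm) begins 54 mm behind the grasp point. The pads swing forward as they close: fully open they stand 13 mm farther back than shut.
Start: joints at [-1.244, 0.124, 1.65, -0, 1.367, -0.083], TCP at [258.944, -596.182, 231.322] pointing down, gripper open.
Joint ranges: [-2.61, 2.61], [-1.02, 2.33], [0.03, 2.71], [-1.35, 4.49], [0.32, 2.68], [-2.91, 2.91]. Speed limits (rad/s): [2.57, 2.57, 3.14, 3.14, 3.14, 3.14].

### API

Orientations are given as [roll, pitch, yaw] about the fixed x, y, z axes, in that order (R = Rz(yaw) Ry(pitch) Rx(roll)).
In Python, from station import get_state, capture, calibration, hand_in, find_in, trace, tip_of gives the robot as it stands. The module is installed in compiled form; this text tells all that it offers.
- The arm moves only by the tool step_arm, never from a script. Its arguments are lists of equal length, an entry for each row: "delta_rot": the turn, a rotation vector about the tool's x, y, z in rad, a list of three; "travel": the shift along the tool's x, y, z in m, a list of three; "hand": the finger opening in m, from 0 to 0.0854. In form: {"delta_rot": [[ax, ay, az], ...], "travel": [[tx, ty, tz], ...], "hand": [hand, ...]}. A call has 1 to 12 rows; each row shifts and turns the commanded pose from where the row before left it, along the tool's axes as they then stand; what a row does not reach is not made up. A row lasts 1/10 s, in which the tool goes at most 50 mm and 8.59 degrees, less where a joint would pass 70% of its speed; a pose out of reach is approached as far as the arm can. A call is refused whole if a number of a shift passes 0.05 or a number of a turn 0.15, either way. A call with a gripper value outside its range is refused whole. The fingers move at their own pace and stop on an object; "newtons" is the grip in N (left out, the last holds). Time passes only in rows, so rows that do not move let the fingers close. It gives the time, the measured TCP pose, the force, the opening and the grip force at its end, in the units of the state.
- get_state(): the state, without advancing time (a new reading comes with each control period).
- capture(name): name is "scene" or "top"; returns the picture (400x640x3 uint8, blue, green, red); there is no depth.
- calibration(name): a dict with "camera_matrix" (3x3 intrinsics, pixels), "k1" (the pictures are not rectified: a ray, as slopes to the right and down, at radius r is drawn at 1 + k1 r^2 times it, then the intrinsics apply), "R" (3x3) and "t" (3): a world point X has camera coordinates R X + t. Camera axes: x right, y down, z forward; pixel columns grow to the right and rows downward; lengths in mm; the calibration is good to about 2 mm. A picture is of the moment at which its call begins. calibration takes no time and is no camera call.
- hand_in(): hands the job in; it is judged then, once.
Trained networks look in the newest picture that a camera, given by its name, has taken for a name from the list of things; names that differ only in an ending like _2 or _b are one class to them, and where a whole thing is asked for, a point or a joint stands for the part that bears it (a point fixed in the world has none). Each returns a list of dicts, best first, with "p" (0 to 1); they miss things now and then, are a little off and sometimes report something else, mostly with a low value. They report only what shows in the picture. A call takes as long as a camera call.
- find_in(query, camera): "xy" ([column, row] in pixels, amid what is visible of it).
- trace(query, camera): "pixels" (400x640 bool, what is visible of it) and "xy" ([column, row] in pixels, amid what is visible of it).
- tip_of(query, camera): "xy" ([column, row] in pixels: a listed point, or the origin of a listed thing).
The state is a dict: "time": time; "joints": joint angles; "joint_vel": joint speeds; "joint_efforts": joint torques, N m; "ee_pos": TCP position; "tool_rot": TCP orientation; "force": force on the tool from outside, world axes, zero at the start; "ft_torque": the same for the moment, N m; "grip_width": opening from 0.0 (shut) to 1.0 (fully open); "finger_force": force on a finger pad.
Only numpy, scipy, OpenCV 4.12 (cv2) and the standard library are available. Lean on these libraries where they do the work, as an engineer would, in place of code of your own. Each camera call takes 0.05 s, during which the arm holds its last target. There are 200 camera calls.

### The job

Slide the collecting box's shutter open all the way to its end stop and leave it open. Then take the tray by its handle and tip it over the box so that all three caps and both stoppers slide off its open lip into the box, without touching them with the robot. Stand the empty tray back upright on the cork mat, let go, and leave the bottle, the jar and the dish where they are.

Things in the scene. Friction and masses are not known exactly. Their poses are not given: they have to be found in the camera images.
- caps_box: white plastic collecting box fixed to the bench, outside 160 (x) x 130 (y) x 70 mm high, walls and floor 5 mm; origin under the centre of the box itself. Aluminium rails along both x sides, tops at z = 82 mm, carry a steel shutter over its mouth; the rails run on past the +y side to a cross-bar stop at y = 185 to 195 mm
- shutter (a joint): travel of the flat steel shutter along the box's own +y, in m: 0 covers the whole mouth, 0.12 is the end stop, where the mouth is fully open; light friction of about 2 N
- shutter_grip (a point): the top of the black upright grip on the middle of the shutter, 112 mm above the bench; the grip is 50 mm long (box x), 14 mm thick (box y) and stands 35 mm above the shutter plate; axes as the box's
- tray: steel tray 150 mm long (x) x 90 mm wide (y), floor 3 mm thick, 22 mm walls on three sides, no wall at its lip, the -x end; 0.28 kg empty; origin at the centre of the underside. A flat bar handle runs across it (along y) above its middle, carried by an upright strip at each side
- tray_handle (a point): centre of the tray's handle bar, 72 mm above the tray's underside; the bar is 14 mm thick (tray x), 24 mm high and 90 mm long (tray y), free space below it 60 mm; axes as the tray's
- tray_lip (a point): middle of the tray's open lip, on the floor's upper face, 75 mm from the tray's centre towards its -x
- mat: flat brown cork mat fixed on the bench, 260 (x) x 200 (y) x 3 mm, on which the tray stands; origin at the centre of its underside
- cap1: black screw cap, a disc 30 mm across and 16 mm high, 14 g, standing on the tray at the start; origin at the centre of its flat underside
- cap2: black screw cap, a disc 30 mm across and 16 mm high, 14 g, standing on the tray at the start; origin at the centre of its flat underside
- cap3: black screw cap, a disc 30 mm across and 16 mm high, 14 g, standing on the tray at the start; origin at the centre of its flat underside
- stopper1: dark rubber stopper standing on its flange: flange 26 mm across and 8 mm high, plug above it 18 mm across, 22 mm high in all, 14 g; origin at the centre of the flange's underside
- stopper2: dark rubber stopper standing on its flange: flange 26 mm across and 8 mm high, plug above it 18 mm across, 22 mm high in all, 14 g; origin at the centre of the flange's underside
- amber_bottle: bystander: amber glass bottle, 60 mm across, 100 mm high; origin at the centre of its base
- jar: bystander: small amber jar with a white cap, 44 mm across, 60 mm high; origin at the centre of its base
- dish: bystander: open glass dish, 80 mm across, 45 mm high; origin at the centre of its base

How it is judged:
By the outcome, as a careful person would: the job done as asked, in the order asked, and still so for the second after the job is handed in, with the robot touching nothing.
It also fails if it takes over 70 s, if anything falls off the work surface, if the arm or the gripper's body presses on something with over 40 N, if the wrist force passes 120 N, or if a joint passes its speed limit or range.

## Working session

There is one attempt and no reset: what is moved stays moved. The work goes in short steps, Python scripts to look and compute and a tool call to move; the robot and the scene stay as the last step left them, time stands still between calls to the robot, and variables do not carry over. Pictures are saved under pics/ and viewed, at most 10 in all, crops included, and the job is handed in when it is done.

Besides the shell and the picture viewer there is one more tool, called after "Emit:" by a JSON object that holds its "fn" and its "kwargs", one argument or row to a line. step_arm: Moves the arm, as the interface text tells. Its arguments: {"type":"object","properties":{"delta_rot":{"type":"array"},"travel":{"type":"array"},"hand":{"type":"array"},"newtons":{"type":"number"}},"required":["delta_rot","travel","hand"]}

```bash
mkdir -p pics; cat > h.py <<'E'
import numpy as np, cv2
from station import *
from scipy.spatial.transform import Rotation as Ro
def ray(cam,xy):
    c=calibration(cam);K=np.array(c["camera_matrix"],float)
    R=np.array(c["R"]);t=np.array(c["t"])
    d=(np.linalg.inv(K)@[xy[0],xy[1],1])[:2];u=d.copy()
    for _ in range(30): u=d/(1+c["k1"]*(u@u))
    return -R.T@t, R.T@np.array([u[0],u[1],1])
def at_z(cam,xy,z):
    o,d=ray(cam,xy);return o+d*(z-o[2])/d[2]
def proj(cam,X):
    c=calibration(cam);p=np.array(c["R"])@np.array(X,float)+np.array(c["t"]);u=p[:2]/p[2]
    u=u*(1+c["k1"]*(u@u));return (np.array(c["camera_matrix"])@[u[0],u[1],1])[:2]
def tri(a,b):
    (o1,d1),(o2,d2)=ray("scene",a),ray("top",b)
    A=np.stack([d1,-d2],1);s=np.linalg.lstsq(A,o2-o1,rcond=None)[0]
    p,q=o1+s[0]*d1,o2+s[1]*d2;return (p+q)/2,np.linalg.norm(p-q)
E
python3 - <<'E'
from h import *
np.set_printoptions(precision=1,suppress=True)
for c in("scene","top"): cv2.imwrite(f"pics/{c}0.png",capture(c)); print(c,calibration(c))
hs={"caps_box":0,"shutter_grip":112,"tray":3,"tray_handle":75,"tray_lip":6,"mat":0,"amber_bottle":0,"jar":0,"dish":0}
for n,z in hs.items():
  for c in("scene","top"):
    for d in tip_of(n,c)[:2]: print(n,c,round(d["p"],2),np.array(d["xy"]),at_z(c,d["xy"],z))
print(get_state())
E
```

```text
scene {'camera_matrix': array([[390. ,   0. , 312.6],
       [  0. , 390. , 198.5],
       [  0. ,   0. ,   1. ]]), 'k1': 0.010073163639351686, 'R': array([[ 0.8,  0.6, -0. ],
       [ 0.4, -0.4, -0.8],
       [-0.5,  0.6, -0.6]]), 't': array([-470.7, -140.5, 1170.2])}
top {'camera_matrix': array([[393.2,   0. , 321.4],
       [  0. , 393.2, 195.8],
       [  0. ,   0. ,   1. ]]), 'k1': -0.09315584492477193, 'R': array([[ 0. , -1. , -0. ],
       [-1. , -0. , -0.2],
       [ 0.2,  0. , -1. ]]), 't': array([ 25.7, 606.8, 995.9])}
caps_box scene 0.9 [353.7 178.7] [549.1 246.6   0. ]
caps_box top 0.6 [236.5 221.9] [539.3 266.1   0. ]
caps_box top 0.22 [414.2 260.5] [ 437.6 -224.3    0. ]
shutter_grip scene 0.82 [364.  132.9] [540.5 294.8 112. ]
shutter_grip top 0.76 [219.7 216.6] [541.2 284.5 112. ]
tray scene 0.74 [180.7 266.1] [ 480.7 -241.3    3. ]
tray scene 0.67 [197.  270.9] [ 516.1 -229.2    3. ]
tray top 0.84 [412.4 232.8] [ 513.2 -220.4    3. ]
tray_handle scene 0.85 [192.3 241.4] [ 517.5 -225.8   75. ]
tray_handle top 0.77 [421.8 227.5] [ 521.8 -228.6   75. ]
tray_handle top 0
[... 371 characters left out ...]
  0. ]
amber_bottle top 0.58 [338.1 131.1] [804. -15.   0.]
jar scene 0.79 [423.2 238.7] [804.2 136.9   0. ]
jar top 0.73 [284.  135.4] [789.8 140.3   0. ]
dish scene 0.59 [287.7 353.4] [ 769.5 -247.5    0. ]
dish top 0.62 [414.8 258.2] [ 443.9 -226.1    0. ]
dish top 0.57 [419.3 143.2] [ 770.7 -248.9    0. ]
{'time': 1.0, 'joints': array([-1.2,  0.1,  1.7, -0. ,  1.4, -0.1]), 'joint_vel': array([ 0.,  0.,  0., -0.,  0., -0.]), 'joint_efforts': array([  0. , -42.4, -36.6,  -0. ,   0. ,  -0. ]), 'ee_pos': array([ 259. , -596.2,  231.3]), 'tool_rot': array([3.1, 0. , 0.4]), 'force': array([0.3, 0.3, 0.2]), 'ft_torque': array([0., 0., 0.]), 'finger_force': 0.0, 'grip_width': 1.0005479154541688}
```

View pics/scene0.png

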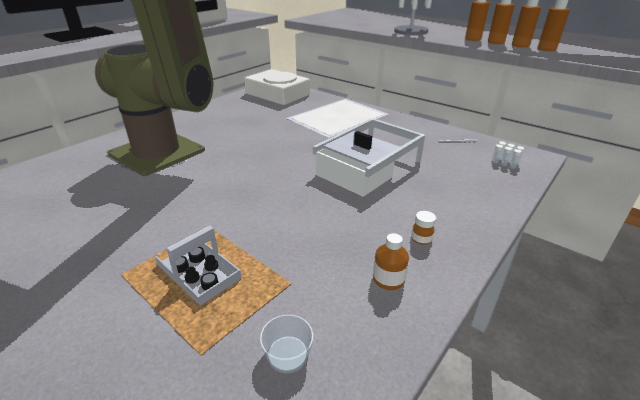

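View pics/top0.png

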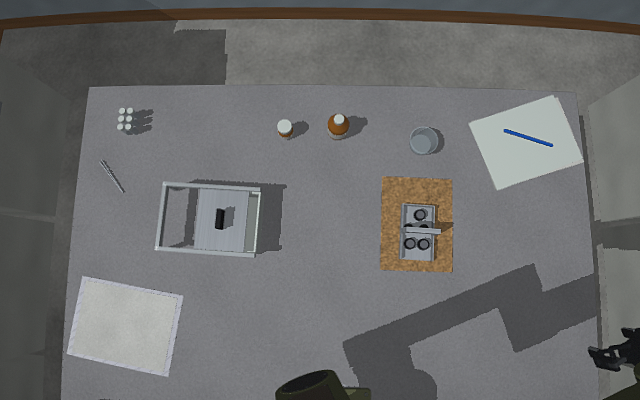

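The scene view shows the tray on the cork mat at about (200,270), lip toward the robot at upper left, and the box at (355,165). The top view shows the tray at (418,232) and the box and rails at columns 156–260, with the shutter already slightly open. Next I'll zoom in to get the yaws.

```bash
python3 - <<'E'
from h import *
im=cv2.imread("pics/top0.png")
a=cv2.resize(im[170:270,140:300],None,fx=5,fy=5,interpolation=cv2.INTER_CUBIC)
b=cv2.resize(im[170:280,370:470],None,fx=5,fy=5,interpolation=cv2.INTER_CUBIC)
cv2.imwrite("pics/a.png",a);cv2.imwrite("pics/b.png",b)
E
```

```text
(no output)
```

View pics/a.png

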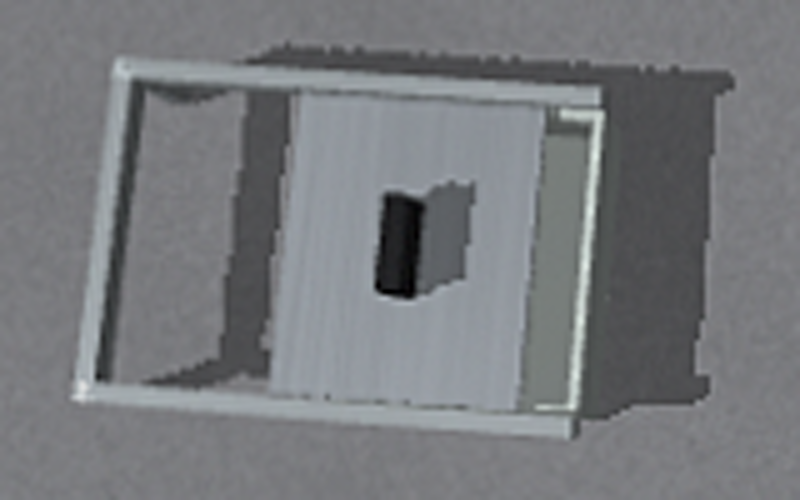

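View pics/b.png

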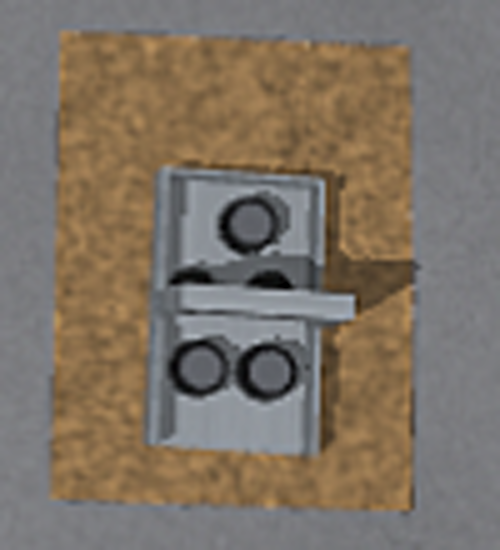

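```bash
python3 - <<'E'
from h import *
np.set_printoptions(precision=1,suppress=True)
A=lambda x,y,z:at_z("top",(140+x/5,170+y/5),z)
B=lambda x,y,z:at_z("top",(370+x/5,170+y/5),z)
r=[A(*p,82) for p in[(118,58),(602,88),(577,437),(73,400)]]
print("rails",*r)
for i in range(4): d=r[(i+1)%4]-r[i];print(np.linalg.norm(d),np.degrees(np.arctan2(d[1],d[0])))
print("plate",*[A(*p,79) for p in[(545,107),(518,410)]])
print("griptop",*[A(*p,112) for p in[(388,193),(424,200),(412,298),(377,292)]])
# tray: wall-tops z=25 at back (+x) outer corners; lip floor
t=[B(*p,25) for p in[(157,168),(325,178),(318,455),(147,444)]];print("tray",*t)
for i in range(4): d=t[(i+1)%4]-t[i];print(np.linalg.norm(d),np.degrees(np.arctan2(d[1],d[0])))
h=[B(*p,87) for p in[(167,285),(355,296),(353,320),(165,308)]];print("handle",*h, np.mean(h,0))
d=h[1]-h[0];print(np.linalg.norm(d),np.degrees(np.arctan2(d[1],d[0])))
m=[B(*p,3) for p in[(62,30),(412,45),(412,510),(50,498)]];print("mat",*m,np.mean(m,0))
for i in range(4): d=m[(i+1)%4]-m[i];print(np.linalg.norm(d),np.degrees(np.arctan2(d[1],d[0])))
s=get_state();print(s["joints"],s["tool_rot"],s["ee_pos"])
# caps
for p in[(250,223),(203,367),(270,370)]:print("cap",B(*p,22))
E
```

```text
rails [635.4 447.5  82. ] [621.3 189.6  82. ] [441.9 196.4  82. ] [456.1 458.5  82. ]
258.3176351979022 -93.1218057211399
179.49620995835141 177.82011120306555
262.48372930122275 86.9074420565042
179.61005733341602 -3.509508278201074
plate [611.6 219.5  79. ] [455.1 227.5  79. ]
griptop [561.3 290.8 112. ] [558.  272.4 112. ] [508.9 276.1 112. ] [511.6 293.9 112. ]
tray [ 591.1 -187.1   25. ] [ 586.3 -279.8   25. ] [ 436.3 -271.    25. ] [ 442.  -178.6   25. ]
92.79233689316762 -92.9545538846279
150.26467671289092 176.62776052790133
92.52997491120674 86.47324705310207
149.33892269604635 -3.272397800446624
handle [ 521.7 -178.2   87. ] [ 516.6 -275.1   87. ] [ 504.4 -273.6   87. ] [ 510.  -176.9   87. ] [ 513.2 -226.    87. ]
97.00074156814277 -93.03196614950943
mat [ 672.4 -139.8    3. ] [ 665.9 -339.4    3. ] [ 406.4 -328.6    3. ] [ 412.9 -129.5    3. ] [ 539.4 -234.3    3. ]
199.6811883072552 -91.84393879462998
259.70192656776504 177.62672102275084
199.2383917305547 88.1588512298624
259.7079148690018 -2.2755751637233805
[-1.2  0.1  1.7 -0.   1.4 -0.1] [3.1 0.  0.4] [ 259.  -596.2  231.3]
cap [ 561.6 -238.2   22. ]
cap [ 483.2 -210.4   22. ]
cap [ 481.8 -246.9   22. ]
```

```bash
cat >> h.py <<'E'
def to(pos,rpy):
    "remaining shift in tool axes as they stand (m), rotvec in tool axes"
    s=get_state();R=Ro.from_euler("xyz",s["tool_rot"]);T=Ro.from_euler("xyz",rpy)
    d=np.array(pos)-s["ee_pos"]
    np.set_printoptions(precision=4,suppress=True)
    print("t",round(s["time"],2),"pos",s["ee_pos"],"rpy",s["tool_rot"],"F",s["force"],"q",s["joints"],"w",s["grip_width"])
    print("rot",(R.inv()*T).as_rotvec(),"shift_now_axes mm",R.inv().apply(d),"in target axes",T.inv().apply(d))
E
python3 -c "
from h import *
to((534,238,231),(np.pi,0,1.518))"
```

```text
t 1.0 pos [ 258.9518 -596.191   231.3461] rpy [3.1416 0.     0.4098] F [0.2807 0.3165 0.1861] q [-1.2436  0.1238  1.6503 -0.      1.3675 -0.0826] w 1.0005479154541688
rot [ 0.      0.     -1.1082] shift_now_axes mm [ 584.6653 -655.5094    0.329 ] in target axes [847.5434 230.6432   0.3461]
```

Emit:
{"fn": "step_arm", "kwargs": {
  "delta_rot": [
    [0,0,-0.139],
    [0,0,-0.139],
    [0,0,-0.139],
    [0,0,-0.139],
    [0,0,-0.138],
    [0,0,-0.138],
    [0,0,-0.138],
    [0,0,-0.138],
    [0,0,0],
    [0,0,0],
    [0,0,0],
    [0,0,0]
  ],
  "travel": [
    [0,0,0],
    [0,0,0],
    [0,0,0],
    [0,0,0],
    [0,0,0],
    [0,0,0],
    [0,0,0],
    [0,0,0],
    [0.03,0.009,0],
    [0.04,0.012,0],
    [0.04,0.012,0],
    [0.04,0.012,0]
  ],
  "hand": [0,0,0,0,0,0,0,0,0,0,0,0],
  "newtons": 30
}}

```text
time: 2.2
ee_pos: [312.1, -447.4, 231.3]
tool_rot: [3.141, -0.0, 1.517]
force: [1.5, -0.1, -0.1]
grip_width: 0.002
finger_force: 0.0
```

Emit:
{"fn": "step_arm", "kwargs": {
  "delta_rot": [
    [0,0,0],
    [0,0,0],
    [0,0,0],
    [0,0,0],
    [0,0,0],
    [0,0,0],
    [0,0,0],
    [0,0,0],
    [0,0,0],
    [0,0,0],
    [0,0,0],
    [0,0,0]
  ],
  "travel": [
    [0.042,0.011,0],
    [0.042,0.011,0],
    [0.042,0.011,0],
    [0.042,0.011,0],
    [0.042,0.011,0],
    [0.042,0.011,0],
    [0.042,0.011,0],
    [0.042,0.011,0],
    [0.042,0.011,0],
    [0.042,0.011,0],
    [0.042,0.011,0],
    [0.042,0.011,0]
  ],
  "hand": [0,0,0,0,0,0,0,0,0,0,0,0]
}}

```text
time: 3.4
ee_pos: [470.6, 49.4, 231.7]
tool_rot: [3.14, 0.0, 1.518]
force: [0.4, -0.5, 0.4]
grip_width: -0.003
finger_force: 0.0
```

```bash
python3 -c "
from h import *
to((534,238,231),(np.pi,0,1.518))"
```

```text
t 3.4 pos [470.6198  49.4119 231.735 ] rpy [3.1404 0.0001 1.5181] F [ 0.3524 -0.478   0.362 ] q [-0.0088 -0.2823  2.0314 -0.0001  1.3913  0.0439] w -0.002818860467661036
rot [0.0012 0.0001 0.0001] shift_now_axes mm [191.6655  53.3553   0.7838] in target axes [191.67    53.3398   0.735 ]
```

Emit:
{"fn": "step_arm", "kwargs": {
  "delta_rot": [
    [0,0,0],
    [0,0,0],
    [0,0,0],
    [0,0,0],
    [0,0,0],
    [0,0,0],
    [0,0,0],
    [0,0,0],
    [0,0,0],
    [0,0,0]
  ],
  "travel": [
    [0.037,0.01,0],
    [0.037,0.01,0],
    [0.037,0.01,0],
    [0.037,0.01,0],
    [0.037,0.01,0],
    [0,0,0.03],
    [0,0,0.035],
    [0,0,0.035],
    [0,0,0.02],
    [0,0,0]
  ],
  "hand": [0,0,0,0,0,0,0,0,0,0]
}}

```text
time: 4.4
ee_pos: [527.3, 228.8, 107.2]
tool_rot: [-3.134, 0.003, 1.518]
force: [0.4, -0.1, -0.2]
grip_width: 0.002
finger_force: 0.0
```

```bash
python3 - <<'E'
from h import *
to((534,238,88),(np.pi,0,1.518))
c=cv2.hconcat([capture("top")[150:290,130:310]]);s=capture("scene")[60:220,270:450]
cv2.imwrite("pics/c.png",cv2.hconcat([cv2.resize(c,(390,400)),cv2.resize(s,(400,400))]))
for n in("top","scene"):
  for d in tip_of("shutter_grip",n)[:1]: print(d, at_z(n,d["xy"],112))
E
```

```text
t 4.4 pos [527.3264 228.7835 107.1517] rpy [-3.1343  0.0028  1.5179] F [ 0.4295 -0.0732 -0.1984] q [0.316  0.0742 1.9221 0.     1.1531 0.3689] w 0.0019311078942249645
rot [-0.0073  0.0028 -0.0001] shift_now_axes mm [ 9.6103  6.3159 19.0793] in target axes [ 9.5559  6.1779 19.1517]
{'xy': [219.5, 217.1], 'p': 0.78} [539.9865 284.9166 112.    ]
{'xy': [365.4, 133.1], 'p': 0.97} [543.9644 295.9964 112.    ]
```

View pics/c.png

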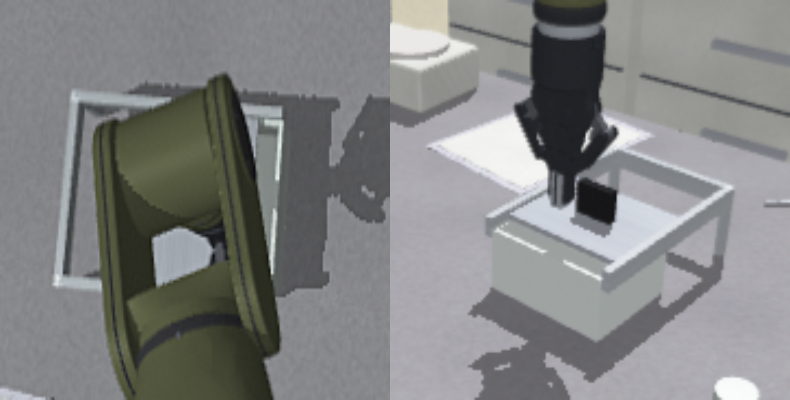

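The scene view shows the closed fingers just in front of the black grip and in line with it. I'll lower them and push.

Emit:
{"fn": "step_arm", "kwargs": {
  "delta_rot": [
    [0,0,0],
    [0,0,0],
    [0,0,0],
    [0,0,0],
    [0,0,0],
    [0,0,0],
    [0,0,0],
    [0,0,0],
    [0,0,0],
    [0,0,0],
    [0,0,0],
    [0,0,0]
  ],
  "travel": [
    [0,0.006,0.009],
    [0,0.002,0.009],
    [0,0,0],
    [0.01,0,0],
    [0.01,0,0],
    [0.01,0,0],
    [0.01,0,0],
    [0.01,0,0],
    [0.01,0,0],
    [0.01,0,0],
    [0.01,0,0],
    [0.01,0,0]
  ],
  "hand": [0,0,0,0,0,0,0,0,0,0,0,0]
}}

```text
time: 5.8
ee_pos: [543.0, 319.9, 93.4]
tool_rot: [3.141, 0.0, 1.518]
force: [-0.6, -1.8, 1.7]
grip_width: 0.001
finger_force: 1.2
```

Emit:
{"fn": "step_arm", "kwargs": {
  "delta_rot": [
    [0,0,0],
    [0,0,0],
    [0,0,0],
    [0,0,0],
    [0,0,0]
  ],
  "travel": [
    [0.008,0,0],
    [0.008,0,0],
    [0.006,0,0],
    [0.004,0,0],
    [0,0,0]
  ],
  "hand": [0,0,0,0,0]
}}

```text
time: 6.3
ee_pos: [544.1, 345.8, 93.1]
tool_rot: [-3.141, -0.001, 1.518]
force: [0.6, -0.2, -0.3]
grip_width: 0.001
finger_force: 0.0
```

Emit:
{"fn": "step_arm", "kwargs": {
  "delta_rot": [
    [0,0,0],
    [0,0,0],
    [0,0,0],
    [0,0,0]
  ],
  "travel": [
    [0.004,0,0],
    [0.004,0,0],
    [0.003,0,0],
    [0.002,0,0]
  ],
  "hand": [0,0,0,0]
}}

```text
time: 6.7
ee_pos: [544.7, 358.1, 93.0]
tool_rot: [-3.141, 0.0, 1.518]
force: [-0.2, -2.4, -0.3]
grip_width: 0.003
finger_force: 1.0
```

Emit:
{"fn": "step_arm", "kwargs": {
  "delta_rot": [
    [0,0,0],
    [0,0,0]
  ],
  "travel": [
    [0.002,0,0],
    [0.001,0,0]
  ],
  "hand": [0,0]
}}

```text
time: 6.9
ee_pos: [544.8, 361.0, 92.9]
tool_rot: [-3.141, 0.0, 1.518]
force: [-0.7, -2.4, -0.7]
grip_width: -0.004
finger_force: 1.0
```

Emit:
{"fn": "step_arm", "kwargs": {
  "delta_rot": [
    [0,0,0],
    [0,0,0]
  ],
  "travel": [
    [0.002,0,0],
    [0.001,0,0]
  ],
  "hand": [0,0]
}}

```text
time: 7.1
ee_pos: [544.9, 362.2, 93.0]
tool_rot: [-3.14, 0.005, 1.518]
force: [-0.3, -10.8, 3.2]
grip_width: 0.001
finger_force: 5.3
```

Emit:
{"fn": "step_arm", "kwargs": {
  "delta_rot": [
    [0,0,0],
    [0,0,0]
  ],
  "travel": [
    [0.002,0,0],
    [0.001,0,0]
  ],
  "hand": [0,0]
}}

```text
time: 7.3
ee_pos: [544.9, 362.3, 93.1]
tool_rot: [-3.139, 0.011, 1.519]
force: [-3.7, -20.8, 6.4]
grip_width: -0.0
finger_force: 10.4
```

The shutter is hard against its stop: 20 N with no further motion. Next I back off, rise and go to the tray.

Emit:
{"fn": "step_arm", "kwargs": {
  "delta_rot": [
    [0,0,0],
    [0,0,0],
    [0,0,0],
    [0,0,0],
    [0,0,0],
    [0,0,0],
    [0,0,0],
    [0,0,0],
    [0,0,0],
    [0,0,0],
    [0,0,0],
    [0,0,0]
  ],
  "travel": [
    [-0.01,0,0],
    [-0.02,0,0],
    [0,0,-0.03],
    [0,0,-0.04],
    [0,0,-0.04],
    [-0.04,0,-0.02],
    [-0.045,0,0],
    [-0.045,0,0],
    [-0.045,0,0],
    [-0.045,0,0],
    [-0.045,0,0],
    [-0.045,0,0]
  ],
  "hand": [0,0,0,0,0,0.085,0.085,0.085,0.085,0.085,0.085,0.085]
}}

```text
time: 8.5
ee_pos: [526.8, 25.5, 223.7]
tool_rot: [3.14, -0.001, 1.518]
force: [0.6, 0.5, -0.7]
grip_width: 0.994
finger_force: 0.0
```

Emit:
{"fn": "step_arm", "kwargs": {
  "delta_rot": [
    [0,0,0],
    [0,0,0],
    [0,0,0],
    [0,0,0],
    [0,0,0],
    [0,0,0]
  ],
  "travel": [
    [-0.045,0,0],
    [-0.045,0,0],
    [-0.04,0,0],
    [-0.03,0,0],
    [-0.01,0,0],
    [0,0,0]
  ],
  "hand": [0.085,0.085,0.085,0.085,0.085,0.085]
}}

```text
time: 9.1
ee_pos: [518.1, -143.3, 223.4]
tool_rot: [3.141, -0.0, 1.515]
force: [0.2, 0.6, 1.3]
grip_width: 0.995
finger_force: 0.0
```

```bash
python3 - <<'E'
from h import *
capture("top");capture("scene")
for n,z in(("top",112),("scene",112)):
  for d in tip_of("shutter_grip",n)[:1]: print(d, at_z(n,d["xy"],z))
for n in("top","scene"):
  for d in tip_of("tray_handle",n)[:2]: print(d, at_z(n,d["xy"],75))
to((513.5,-228,150),(np.pi,0,1.514))
E
```

```text
{'xy': [185.9, 214.3], 'p': 0.64} [546.00877762 370.92156648 112.        ]
{'xy': [381.6, 122.3], 'p': 0.7} [539.27320332 382.58145358 112.        ]
{'xy': [424.4, 227.4], 'p': 0.64} [ 522.06313262 -235.37476018   75.        ]
{'xy': [192.7, 241.4], 'p': 0.66} [ 518.03719492 -225.29667811   75.        ]
{'xy': [178.2, 249.4], 'p': 0.47} [ 516.47027021 -254.77802831   75.        ]
t 9.4 pos [ 518.4978 -141.0971  223.3293] rpy [ 3.1415 -0.0002  1.5196] F [1.0164 0.1752 0.3014] q [-0.3657 -0.1217  1.9096  0.0002  1.3537 -0.3146] w 0.9955097153778255
rot [ 0.0001 -0.0002  0.0056] shift_now_axes mm [-87.0602  -0.5582  73.3109] in target axes [-87.0465  -0.0566  73.3293]
```

Emit:
{"fn": "step_arm", "kwargs": {
  "delta_rot": [
    [0,0,0.005],
    [0,0,0],
    [0,0,0],
    [0,0,0],
    [0,0,0],
    [0,0,0]
  ],
  "travel": [
    [-0.03,0,0],
    [-0.035,0,0],
    [-0.022,0.002,0.02],
    [0,0,0.03],
    [0,0,0.023],
    [0,0,0]
  ],
  "hand": [0.085,0.085,0.085,0.085,0.085,0.085]
}}

```text
time: 10.0
ee_pos: [513.3, -227.3, 146.0]
tool_rot: [-3.135, -0.004, 1.514]
force: [-0.4, 0.2, -0.8]
grip_width: 0.997
finger_force: 0.0
```

```bash
python3 - <<'E'
from h import *
s=capture("scene")[180:340,110:300]
cv2.imwrite("pics/d.png",cv2.resize(s,(712,600),interpolation=cv2.INTER_CUBIC))
to((516,-228,58),(np.pi,0,1.514))
E
```

```text
t 10.05 pos [ 514.5358 -227.9664  148.4755] rpy [-3.1379 -0.002   1.5138] F [0.3273 0.9731 0.185 ] q [-0.5125  0.0015  1.9221  0.0001  1.2222 -0.4556] w 0.9959182674001469
rot [-0.0037 -0.002  -0.0002] shift_now_axes mm [-0.1272  1.7973 90.4694] in target axes [ 0.0495  1.4637 90.4755]
```

View pics/d.png

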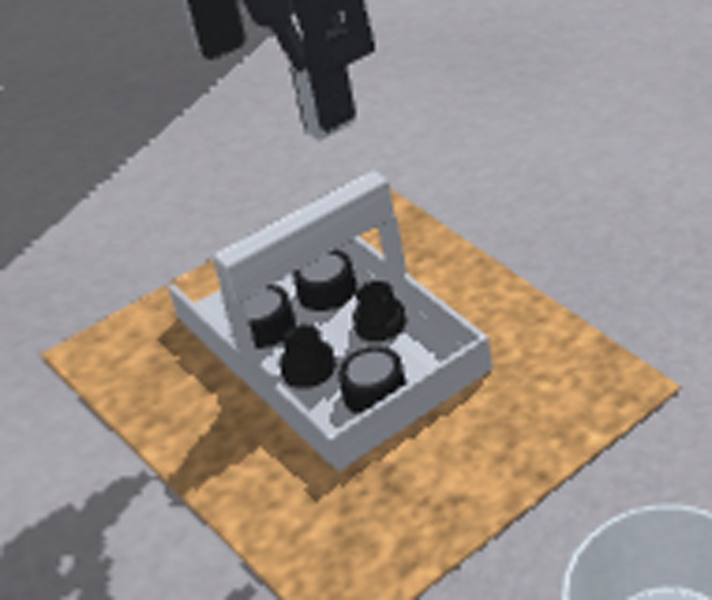

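The fingers straddle the handle bar (about (300,225) in the crop). Descend and grip.

Emit:
{"fn": "step_arm", "kwargs": {
  "delta_rot": [
    [0,0,0],
    [0,0,0],
    [0,0,0],
    [0,0,0],
    [0,0,0],
    [0,0,0]
  ],
  "travel": [
    [0,0.001,0.025],
    [0,0,0.025],
    [0,0,0.02],
    [0,0,0.012],
    [0,0,0.008],
    [0,0,0]
  ],
  "hand": [0.085,0.085,0.085,0.085,0.085,0.085]
}}

```text
time: 10.65
ee_pos: [516.6, -229.1, 60.4]
tool_rot: [-3.141, -0.0, 1.513]
force: [0.3, 0.0, -0.5]
grip_width: 0.996
finger_force: 0.0
```

Emit:
{"fn": "step_arm", "kwargs": {
  "delta_rot": [
    [0,0,0],
    [0,0,0],
    [0,0,0],
    [0,0,0],
    [0,0,0],
    [0,0,0],
    [0,0,0],
    [0,0,0]
  ],
  "travel": [
    [0,0,0],
    [0,0,0],
    [0,0,0],
    [0,0,0],
    [0,0,0],
    [0,0,0],
    [0,0,0],
    [0,0,0]
  ],
  "hand": [0.06,0.04,0.03,0.024,0.019,0.016,0.01,0.005],
  "newtons": 60
}}

```text
time: 11.45
ee_pos: [516.5, -229.5, 60.6]
tool_rot: [3.142, 0.0, 1.513]
force: [-1.3, 0.1, 2.2]
grip_width: 0.153
finger_force: 59.7
```

Emit:
{"fn": "step_arm", "kwargs": {
  "delta_rot": [
    [0,0,0],
    [0,0,0],
    [0,0,0],
    [0,0,0],
    [0,0,0],
    [0,0,0],
    [0,0,0],
    [0,0,0],
    [0,0,0],
    [0,0,0]
  ],
  "travel": [
    [0,0,-0.005],
    [0,0,-0.01],
    [0,0,-0.015],
    [0,0,-0.02],
    [0,0,-0.025],
    [0,0,-0.025],
    [0,0,-0.02],
    [0,0,-0.012],
    [0,0,-0.008],
    [0,0,0]
  ],
  "hand": [0.005,0.005,0.005,0.005,0.005,0.005,0.005,0.005,0.005,0.005]
}}

```text
time: 12.45
ee_pos: [516.9, -229.6, 201.6]
tool_rot: [3.14, 0.001, 1.513]
force: [-0.4, 0.3, -2.2]
grip_width: 0.155
finger_force: 58.9
```

Emit:
{"fn": "step_arm", "kwargs": {
  "delta_rot": [
    [0,0,0],
    [0,0,0],
    [0,0,0],
    [0,0,0],
    [0,0,0],
    [0,0,0],
    [0,0,0],
    [0,0,0],
    [0,0,0],
    [0,0,0],
    [0,0,0],
    [0,0,0]
  ],
  "travel": [
    [0.006,0.001,0],
    [0.012,0.002,0],
    [0.018,0.003,0],
    [0.024,0.005,0],
    [0.028,0.006,0],
    [0.028,0.006,0],
    [0.028,0.006,0],
    [0.028,0.006,0],
    [0.028,0.006,0],
    [0.028,0.006,0],
    [0.028,0.006,0],
    [0.028,0.006,0]
  ],
  "hand": [0.005,0.005,0.005,0.005,0.005,0.005,0.005,0.005,0.005,0.005,0.005,0.005]
}}

```text
time: 13.65
ee_pos: [591.1, 53.0, 198.9]
tool_rot: [-3.139, -0.0, 1.514]
force: [0.5, 0.1, -2.4]
grip_width: 0.149
finger_force: 58.9
```

Emit:
{"fn": "step_arm", "kwargs": {
  "delta_rot": [
    [0,0,0],
    [0,0,0],
    [0,0,0],
    [0,0,0],
    [0,0,0],
    [0,0,0],
    [0,0,0],
    [0,0,0],
    [0,0,0],
    [0,0,0],
    [0,0,0]
  ],
  "travel": [
    [0.028,0.006,0],
    [0.028,0.006,0],
    [0.028,0.006,0],
    [0.028,0.006,0],
    [0.026,0.005,0],
    [0.024,0.004,0],
    [0.02,0.003,0],
    [0.014,0.002,0],
    [0.006,0.001,0],
    [0.002,0,0],
    [0,0,0]
  ],
  "hand": [0.005,0.005,0.005,0.005,0.005,0.005,0.005,0.005,0.005,0.005,0.005]
}}

```text
time: 14.75
ee_pos: [642.5, 251.8, 200.2]
tool_rot: [-3.141, 0.0, 1.512]
force: [-0.8, 0.1, -2.7]
grip_width: 0.153
finger_force: 58.9
```

```bash
python3 - <<'E'
from h import *
s=capture("scene")[40:240,250:480]
cv2.imwrite("pics/e.png",cv2.resize(s,(690,600),interpolation=cv2.INTER_CUBIC))
to((640,252,200),(np.pi,0,1.518))
E
```

```text
t 14.8 pos [642.5148 251.4773 200.2574] rpy [-3.1413  0.0005  1.5121] F [-1.0096 -0.3895 -3.1049] q [ 0.2954  0.2295  1.5831 -0.0004  1.3294  0.3542] w 0.15089649242678183
rot [-0.0003  0.0005 -0.0059] shift_now_axes mm [ 0.3745 -2.5411  0.2579] in target axes [ 0.3892 -2.5389  0.2574]
```

View pics/e.png

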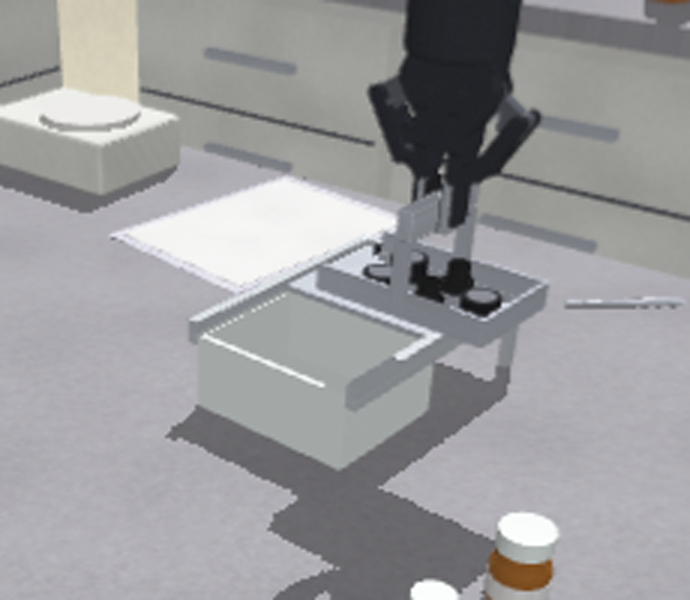

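The shutter is fully open, with the empty mouth at about (300,330) in the crop. All five parts are on the tray, which sits over the box's +x side. Now I lower it a little and tip it about its lip.

Emit:
{"fn": "step_arm", "kwargs": {
  "delta_rot": [
    [0,0,0],
    [0,0,0],
    [0,0,0],
    [0,0,0],
    [-0.05,0,0],
    [-0.05,0,0],
    [-0.05,0,0],
    [-0.05,0,0],
    [-0.05,0,0],
    [-0.05,0,0],
    [0,0,0]
  ],
  "travel": [
    [0,0,0.008],
    [0,0,0.014],
    [0,0,0.012],
    [0,0,0.006],
    [0,-0.0028,-0.0037],
    [0,-0.0028,-0.0037],
    [0,-0.0028,-0.0037],
    [0,-0.0028,-0.0037],
    [0,-0.0028,-0.0037],
    [0,-0.0028,-0.0037],
    [0,0,0]
  ],
  "hand": [0.005,0.005,0.005,0.005,0.005,0.005,0.005,0.005,0.005,0.005,0.005]
}}

```text
time: 15.9
ee_pos: [621.5, 253.4, 179.2]
tool_rot: [2.844, 0.001, 1.514]
force: [-0.2, -0.4, -3.4]
grip_width: 0.151
finger_force: 59.0
```

```bash
python3 - <<'E'
from h import *
to((640,252,200),(np.pi,0,1.518))
s=get_state();R=Ro.from_euler("xyz",s["tool_rot"])
print("lip",s["ee_pos"]+R.apply([0,-75,54.6]))
E
```

```text
t 15.9 pos [621.4822 253.3676 179.2299] rpy [2.8436 0.0005 1.5136] F [-0.2468 -0.3533 -3.3858] q [ 0.3558  0.0614  1.8278 -0.1427  0.9831  0.4761] w 0.15055879595824415
rot [ 0.298   0.0012 -0.0043] shift_now_axes mm [ -0.3168  23.8461 -14.4027] in target axes [ -0.3885  18.5642 -20.7701]
lip [565.9102 256.5132 105.0139]
```

Emit:
{"fn": "step_arm", "kwargs": {
  "delta_rot": [
    [-0.03,0,0],
    [-0.03,0,0],
    [-0.03,0,0],
    [-0.03,0,0],
    [-0.03,0,0],
    [-0.03,0,0],
    [-0.03,0,0],
    [-0.03,0,0],
    [-0.03,0,0],
    [-0.03,0,0],
    [0,0,0],
    [0,0,0]
  ],
  "travel": [
    [0,-0.0017,-0.0022],
    [0,-0.0017,-0.0022],
    [0,-0.0017,-0.0022],
    [0,-0.0017,-0.0022],
    [0,-0.0017,-0.0022],
    [0,-0.0017,-0.0022],
    [0,-0.0017,-0.0022],
    [0,-0.0017,-0.0022],
    [0,-0.0017,-0.0022],
    [0,-0.0017,-0.0022],
    [0,0,0],
    [0,0,0]
  ],
  "hand": [0.005,0.005,0.005,0.005,0.005,0.005,0.005,0.005,0.005,0.005,0.005,0.005]
}}

```text
time: 17.1
ee_pos: [598.4, 254.9, 192.9]
tool_rot: [2.542, -0.0, 1.513]
force: [0.8, -0.9, -2.1]
grip_width: 0.154
finger_force: 59.1
```

```bash
python3 - <<'E'
from h import *
s=capture("scene")[40:240,250:480]
cv2.imwrite("pics/f.png",cv2.resize(s,(690,600),interpolation=cv2.INTER_CUBIC))
to((640,252,200),(np.pi,0,1.518))
s=get_state();R=Ro.from_euler("xyz",s["tool_rot"])
print("lip",s["ee_pos"]+R.apply([0,-75,54.6]))
E
```

```text
t 17.15 pos [598.7661 254.8459 193.1653] rpy [ 2.5413 -0.0003  1.513 ] F [ 0.4176 -0.4065 -2.8848] q [ 0.4326 -0.1043  2.0297 -0.4166  0.7168  0.7371] w 0.15329778107415087
rot [ 0.6003  0.0013 -0.0049] shift_now_axes mm [-0.457  37.9647 17.7064] in target axes [-0.666  41.3266 -6.8347]
lip [567.7741 256.6625 105.7447]
```

View pics/f.png

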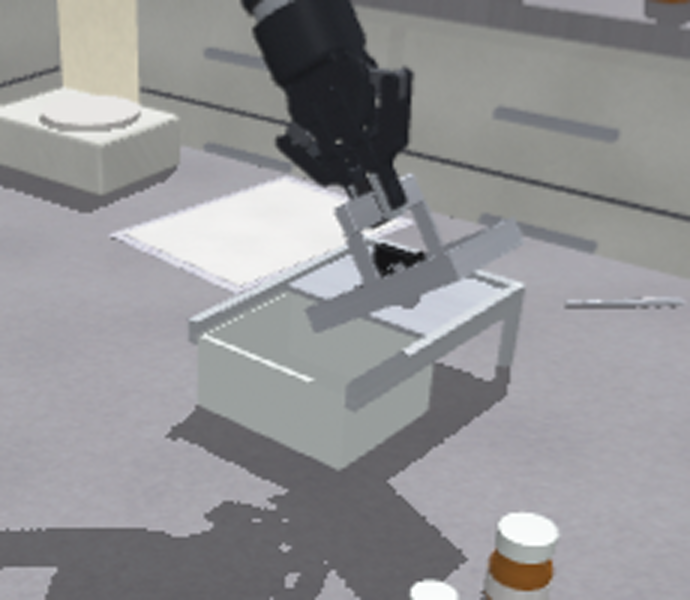

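The tray is at 34° with its lip over the mouth. Dark parts still show under the handle at about (398,260). I'll keep tipping.

Emit:
{"fn": "step_arm", "kwargs": {
  "delta_rot": [
    [-0.03,0,0],
    [-0.03,0,0],
    [-0.03,0,0],
    [-0.03,0,0],
    [-0.03,0,0],
    [-0.03,0,0],
    [-0.03,0,0],
    [-0.03,0,0],
    [-0.03,0,0],
    [-0.03,0,0],
    [0,0,0],
    [0,0,0]
  ],
  "travel": [
    [0,-0.0017,-0.0022],
    [0,-0.0017,-0.0022],
    [0,-0.0017,-0.0022],
    [0,-0.0017,-0.0022],
    [0,-0.0017,-0.0022],
    [0,-0.0017,-0.0022],
    [0,-0.0017,-0.0022],
    [0,-0.0017,-0.0022],
    [0,-0.0017,-0.0022],
    [0,-0.0017,-0.0022],
    [0,0,0],
    [0,0,0]
  ],
  "hand": [0.005,0.005,0.005,0.005,0.005,0.005,0.005,0.005,0.005,0.005,0.005,0.005]
}}

```text
time: 18.35
ee_pos: [571.8, 256.5, 198.2]
tool_rot: [2.242, -0.001, 1.513]
force: [0.6, -0.1, -2.2]
grip_width: 0.15
finger_force: 59.3
```

```bash
python3 - <<'E'
from h import *
s=capture("scene")
for n in("cap1","stopper1"):
  for c in("scene","top"):
    if c=="top": capture("top")
    print(n,c,[(np.round(d["xy"]).tolist(),round(d["p"],2)) for d in find_in(n,c)])
cv2.imwrite("pics/g0.png",s)
a=cv2.resize(s[40:240,250:480],(400,348));b=cv2.resize(capture("top")[150:290,130:310],(400,311))
cv2.imwrite("pics/g.png",cv2.hconcat([a[:311],b]))
to((640,252,200),(np.pi,0,1.518))
s=get_state();R=Ro.from_euler("xyz",s["tool_rot"])
print("lip",s["ee_pos"]+R.apply([0,-75,54.6]))
E
```

```text
cap1 scene [([360.0, 158.0], 0.2)]
cap1 top [([238.0, 233.0], 0.55), ([233.0, 224.0], 0.43)]
stopper1 scene [([348.0, 160.0], 0.37)]
stopper1 top [([245.0, 240.0], 0.65)]
t 18.75 pos [571.6609 256.2886 198.0078] rpy [ 2.2415 -0.0002  1.5127] F [ 0.1267  0.5339 -2.0872] q [ 0.5261 -0.2126  2.2172 -0.9808  0.5467  1.296 ] w 0.1564581951650094
rot [ 0.9001  0.0023 -0.005 ] shift_now_axes mm [-0.3103 44.1184 52.4029] in target axes [-0.6763 68.4702 -1.9922]
lip [567.8271 256.5259 105.3179]
```

View pics/g.png

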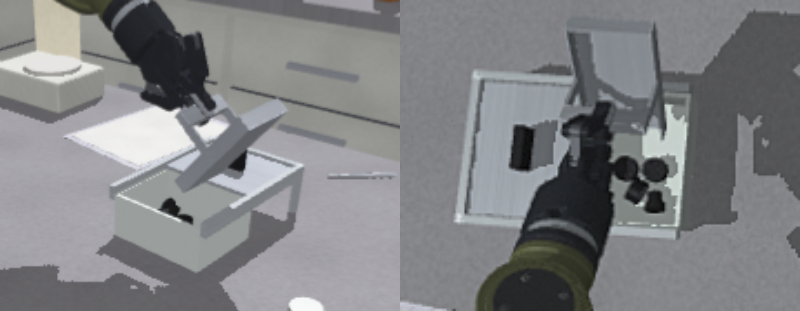

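Top view: at least four dark parts are in the box at about (640,185), and the visible tray floor is empty. I'll tip a touch further with a small shake, then check.

Emit:
{"fn": "step_arm", "kwargs": {
  "delta_rot": [
    [-0.03,0,0],
    [-0.03,0,0],
    [-0.02,0,0],
    [0,0,0],
    [0,0,0],
    [0,0,0],
    [0,0,0],
    [0,0,0],
    [0,0,0],
    [0,0,0]
  ],
  "travel": [
    [0,-0.0017,-0.0022],
    [0,-0.0017,-0.0022],
    [0,-0.0011,-0.0015],
    [0,0.008,0],
    [0,-0.008,0],
    [0,0.008,0],
    [0,-0.008,0],
    [0,0,0],
    [0,0,0],
    [0,0,0]
  ],
  "hand": [0.005,0.005,0.005,0.005,0.005,0.005,0.005,0.005,0.005,0.005]
}}

```text
time: 19.75
ee_pos: [564.0, 256.7, 197.7]
tool_rot: [2.162, 0.0, 1.513]
force: [-0.5, -0.1, -1.6]
grip_width: 0.149
finger_force: 59.3
```

```bash
python3 - <<'E'
from h import *
capture("top");capture("scene")
for n in("cap1","stopper1"):
  for c in("scene","top"):
    print(n,c,[(np.round(d["xy"]).tolist(),round(d["p"],2)) for d in find_in(n,c)])
to((640,252,200),(np.pi,0,1.518))
im=capture("top")[150:290,130:310]
m=((im.max(2)<45)).astype(np.uint8)
n,l,st,ce=cv2.connectedComponentsWithStats(m)
print([(ce[i].round()+[130,150],st[i,4]) for i in range(1,n) if st[i,4]>12])
E
```

```text
cap1 scene []
cap1 top [([236.0, 234.0], 0.41)]
stopper1 scene [([363.0, 158.0], 0.74), ([350.0, 160.0], 0.41), ([425.0, 228.0], 0.36)]
stopper1 top [([243.0, 241.0], 0.52)]
t 20.05 pos [564.1003 256.7549 197.8576] rpy [ 2.1615 -0.0001  1.5128] F [-0.345  -0.156  -1.4853] q [ 0.5527 -0.2265  2.2622 -1.1861  0.5396  1.5016] w 0.15066574687549134
rot [ 0.9801  0.0025 -0.0048] shift_now_axes mm [-0.3476 44.1335 61.9683] in target axes [-0.7429 76.0449 -2.1424]
[(array([214., 241.]), np.int32(1508)), (array([185., 216.]), np.int32(162)), (array([244., 227.]), np.int32(69)), (array([234., 239.]), np.int32(20)), (array([244., 241.]), np.int32(66))]
```

Emit:
{"fn": "step_arm", "kwargs": {
  "delta_rot": [
    [0.08,0,0],
    [0.08,0,0],
    [0.08,0,0],
    [0.08,0,0],
    [0.08,0,0],
    [0.08,0,0],
    [0.08,0,0],
    [0.08,0,0],
    [0.08,0,0],
    [0.08,0,0],
    [0.08,0,0],
    [0.08,0,0]
  ],
  "travel": [
    [0,0.0041,0.0062],
    [0,0.0041,0.0062],
    [0,0.0041,0.0062],
    [0,0.0041,0.0062],
    [0,0.0041,0.0062],
    [0,0.0041,0.0062],
    [0,0.0041,0.0062],
    [0,0.0041,0.0062],
    [0,0.0041,0.0062],
    [0,0.0041,0.0062],
    [0,0.0041,0.0062],
    [0,0.0041,0.0062]
  ],
  "hand": [0.005,0.005,0.005,0.005,0.005,0.005,0.005,0.005,0.005,0.005,0.005,0.005]
}}

```text
time: 21.3
ee_pos: [642.0, 252.1, 161.0]
tool_rot: [3.124, 0.0, 1.513]
force: [1.0, 0.1, -1.6]
grip_width: 0.153
finger_force: 59.1
```

Emit:
{"fn": "step_arm", "kwargs": {
  "delta_rot": [
    [0.02,0,0],
    [0,0,0],
    [0,0,0],
    [0,0,0],
    [0,0,0],
    [0,0,0],
    [0,0,0],
    [0,0,0],
    [0,0,0]
  ],
  "travel": [
    [0,0,-0.01],
    [0,0,-0.02],
    [0,0,-0.02],
    [-0.01,0,-0.01],
    [-0.02,0,0],
    [-0.03,0,0],
    [-0.03,0,0],
    [-0.03,0,0],
    [-0.03,0,0]
  ],
  "hand": [0.005,0.005,0.005,0.005,0.005,0.005,0.005,0.005,0.005]
}}

```text
time: 22.2
ee_pos: [631.2, 99.6, 219.0]
tool_rot: [-3.139, 0.001, 1.512]
force: [-0.6, -0.2, -2.1]
grip_width: 0.151
finger_force: 59.4
```

```bash
python3 - <<'E'
from h import *
to((516.6,-229.5,200),(np.pi,0,1.513))
E
```

```text
t 22.2 pos [631.1666  99.63   219.0285] rpy [-3.1394  0.0013  1.5122] F [-0.5932 -0.1504 -2.1098] q [ 0.073   0.1092  1.687  -0.001   1.3477  0.1318] w 0.15126737783050317
rot [-0.0022  0.0013 -0.0008] shift_now_axes mm [-335.2531  -95.0407   19.6657] in target axes [-335.1983  -95.3634   19.0285]
```

Emit:
{"fn": "step_arm", "kwargs": {
  "delta_rot": [
    [0,0,0],
    [0,0,0],
    [0,0,0],
    [0,0,0],
    [0,0,0],
    [0,0,0],
    [0,0,0],
    [0,0,0],
    [0,0,0],
    [0,0,0],
    [0,0,0],
    [0,0,0]
  ],
  "travel": [
    [-0.035,-0.01,0],
    [-0.035,-0.01,0],
    [-0.035,-0.01,0],
    [-0.035,-0.01,0],
    [-0.035,-0.01,0],
    [-0.035,-0.01,0],
    [-0.035,-0.01,0],
    [-0.035,-0.01,0],
    [-0.03,-0.009,0],
    [-0.018,-0.005,0.01],
    [-0.004,0,0.01],
    [0,0,0]
  ],
  "hand": [0.005,0.005,0.005,0.005,0.005,0.005,0.005,0.005,0.005,0.005,0.005,0.005]
}}

```text
time: 23.4
ee_pos: [517.0, -223.7, 197.4]
tool_rot: [-3.137, -0.002, 1.511]
force: [-0.0, -0.2, -2.5]
grip_width: 0.156
finger_force: 59.2
```

```bash
python3 - <<'E'
from h import *
to((516.6,-229.5,64),(np.pi,0,1.513))
t=capture("top");s=capture("scene")
for n in("cap1","stopper1"):
  for c in("scene","top"):
    print(n,c,[(np.round(d["xy"]).tolist(),round(d["p"],2)) for d in find_in(n,c)])
a=cv2.resize(t[170:270,140:300],(640,400),interpolation=cv2.INTER_CUBIC)[:,240:]
b=cv2.resize(s[180:340,110:300],(475,400),interpolation=cv2.INTER_CUBIC)[:,:400]
cv2.imwrite("pics/hh.png",cv2.hconcat([a,b]))
E
```

```text
t 23.4 pos [ 517.0046 -223.7409  197.4387] rpy [-3.1366 -0.0022  1.5107] F [-0.002  -0.1843 -2.4787] q [-0.5036 -0.0398  1.877  -0.0002  1.3098 -0.4436] w 0.15559953309929073
rot [-0.005  -0.0022 -0.0023] shift_now_axes mm [ -6.0665   0.6065 133.4243] in target axes [ -5.7728  -0.0712 133.4387]
cap1 scene []
cap1 top [([243.0, 225.0], 0.56)]
stopper1 scene [([380.0, 136.0], 0.37)]
stopper1 top [([187.0, 220.0], 0.65), ([245.0, 242.0], 0.62), ([222.0, 240.0], 0.55), ([397.0, 212.0], 0.15)]
```

View pics/hh.png

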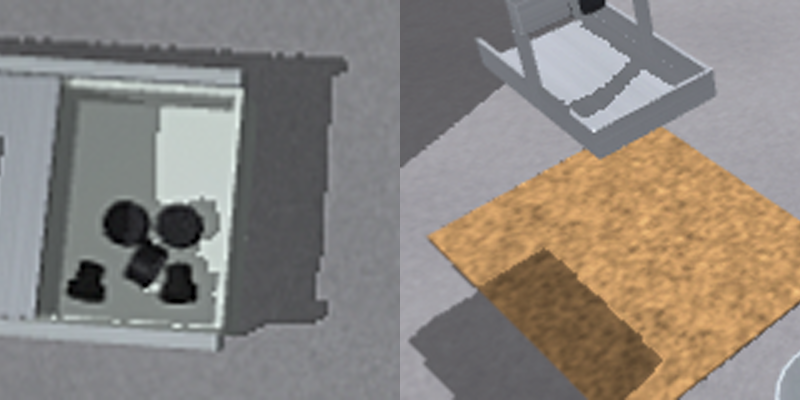

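All five parts are in the box: caps at (125,222), (180,226) and (146,263), stoppers at (87,283) and (180,284). The tray is empty and the shutter is still open. I'll set the tray back down.

Emit:
{"fn": "step_arm", "kwargs": {
  "delta_rot": [
    [0,0,0],
    [0,0,0],
    [0,0,0],
    [0,0,0],
    [0,0,0],
    [0,0,0],
    [0,0,0],
    [0,0,0],
    [0,0,0]
  ],
  "travel": [
    [0,0,0.01],
    [0,0,0.025],
    [0,0,0.03],
    [0,0,0.025],
    [0,0,0.02],
    [0,0,0.012],
    [0,0,0.008],
    [0,0,0],
    [0,0,0]
  ],
  "hand": [0.005,0.005,0.005,0.005,0.005,0.005,0.005,0.005,0.005]
}}

```text
time: 24.6
ee_pos: [520.0, -223.8, 71.6]
tool_rot: [3.14, 0.001, 1.513]
force: [-0.1, -0.7, -1.7]
grip_width: 0.152
finger_force: 59.3
```

```bash
python3 - <<'E'
from h import *
to((516.6,-229.5,60.6),(np.pi,0,1.513))
E
```

```text
t 24.6 pos [ 520.0427 -223.7547   71.5942] rpy [3.1402 0.0007 1.5129] F [-0.1309 -0.7061 -1.6655] q [-0.5011  0.0941  1.9677 -0.      1.0782 -0.4433] w 0.1524418602255648
rot [ 0.0014  0.0007 -0.0001] shift_now_axes mm [-5.9274 -3.1198 10.9939] in target axes [-5.9345 -3.105  10.9942]
```

Emit:
{"fn": "step_arm", "kwargs": {
  "delta_rot": [
    [0,0,0],
    [0,0,0],
    [0,0,0],
    [0,0,0],
    [0,0,0],
    [0,0,0]
  ],
  "travel": [
    [0,0,0.004],
    [0,0,0.003],
    [0,0,0.002],
    [0,0,0.001],
    [0,0,0.001],
    [0,0,0]
  ],
  "hand": [0.005,0.005,0.005,0.005,0.005,0.005]
}}

```text
time: 25.2
ee_pos: [519.4, -223.5, 60.6]
tool_rot: [-3.141, -0.0, 1.513]
force: [-3.9, 1.7, 4.3]
grip_width: 0.15
finger_force: 60.3
```

The tray is on the mat. Release and rise.

Emit:
{"fn": "step_arm", "kwargs": {
  "delta_rot": [
    [0,0,0],
    [0,0,0],
    [0,0,0],
    [0,0,0],
    [0,0,0],
    [0,0,0],
    [0,0,0],
    [0,0,0]
  ],
  "travel": [
    [0,0,0],
    [0,0,0],
    [0,0,0],
    [0,0,0],
    [0,0,0],
    [0,0,0],
    [0,0,0],
    [0,0,0]
  ],
  "hand": [0.016,0.02,0.03,0.045,0.06,0.075,0.085,0.085]
}}

```text
time: 26.0
ee_pos: [519.4, -223.5, 59.7]
tool_rot: [3.142, -0.0, 1.513]
force: [0.8, -0.3, -1.4]
grip_width: 0.996
finger_force: 0.0
```

Emit:
{"fn": "step_arm", "kwargs": {
  "delta_rot": [
    [0,0,0],
    [0,0,0],
    [0,0,0],
    [0,0,0],
    [0,0,0],
    [0,0,0],
    [0,0,0],
    [0,0,0],
    [0,0,0],
    [0,0,0]
  ],
  "travel": [
    [0,0,-0.01],
    [0,0,-0.02],
    [0,0,-0.03],
    [0,0,-0.03],
    [0,0,-0.03],
    [0,0,-0.03],
    [0,0,-0.03],
    [0,0,-0.01],
    [0,0,0],
    [0,0,0]
  ],
  "hand": [0.085,0.085,0.085,0.085,0.085,0.085,0.085,0.085,0.085,0.085]
}}

```text
time: 27.0
ee_pos: [518.8, -223.2, 248.4]
tool_rot: [-3.14, -0.001, 1.513]
force: [-0.2, 0.1, 0.4]
grip_width: 0.998
finger_force: 0.0
```

```bash
python3 - <<'E'
from h import *
to((516.6,-229.5,250),(np.pi,0,1.513))
t=capture("top");s=capture("scene")
o={c:cv2.imread(f"pics/{c}0.png") for c in("top","scene")}
for n,z in(("tray_handle",75),("tray_lip",6),("tray",3),("shutter_grip",112),("amber_bottle",0),("jar",0),("dish",0)):
  for c in("scene","top"):
    print(n,c,[(d["xy"],round(d["p"],2),at_z(c,d["xy"],z)) for d in tip_of(n,c)[:2]])
# bystander change and tray before/after in the scene view
for n,(x,y) in{"bottle":(389,262),"jar":(424,228),"dish":(287,345),"tray":(200,265)}.items():
    print(n,cv2.absdiff(s,o["scene"])[y-25:y+25,x-25:x+25].mean())
E
```

```text
t 27.0 pos [ 518.8107 -223.1812  248.364 ] rpy [-3.1399 -0.0008  1.5128] F [-0.1718  0.1146  0.4115] q [-0.5013 -0.0733  1.8224  0.      1.3942 -0.4433] w 0.998490785117585
rot [-0.0017 -0.0008 -0.0002] shift_now_axes mm [-6.4351 -1.8434 -1.638 ] in target axes [-6.436 -1.842 -1.636]
tray_handle scene [([194.1, 242.3], 0.56, array([ 522.0978, -225.2037,   75.    ]))]
tray_handle top []
tray_lip scene [([182.0, 251.2], 0.8, array([ 449.0504, -215.8552,    6.    ])), ([381.6, 125.8], 0.67, array([430.1204, 579.4828,   6.    ]))]
tray_lip top [([411.2, 260.1], 0.78, array([ 438.6851, -214.6383,    6.    ]))]
tray scene [([200.2, 270.5], 0.92, array([ 519.8956, -224.6263,    3.    ]))]
tray top [([412.8, 232.1], 0.75, array([ 515.1795, -221.5382,    3.    ]))]
shutter_grip scene [([382.6, 120.8], 0.67, array([535.9222, 393.2377, 112.    ]))]
shutter_grip top [([184.2, 215.4], 0.79, array([543.1776, 375.1149, 112.    ]))]
amber_bottle scene [([390.7, 280.1], 0.86, array([812.7203, -11.7443,   0.    ]))]
amber_bottle top [([336.0, 132.2], 0.64, array([800.6133,  -9.0014,   0.    ]))]
jar scene [([423.4, 236.3], 0.86, array([800.9053, 144.4793,   0.    ])), ([382.5, 124.3], 0.17, array([418.9356, 604.596 ,   0.    ]))]
jar top [([282.8, 137.1], 0.79, array([784.672 , 143.6488,   0.    ]))]
dish scene [([285.9, 354.5], 0.7, array([ 768.6788, -250.6828,    0.    ]))]
dish top [([417.0, 142.7], 0.95, array([ 772.1317, -242.2321,   -0.    ])), ([230.1, 223.2], 0.38, array([535.5144, 283.8397,   0.    ]))]
bottle 1.274
jar 1.3618666666666666
dish 1.5352
tray 61.15213333333333
```

```bash
python3 -c "
from station import hand_in
print(hand_in())"
```

```text
the job is handed in; nothing more can be done
None
```

The job is handed in: the shutter is open at its end stop, all three caps and both stoppers are in the box, the empty tray is upright on the mat and released, and the bottle, jar and dish were not moved.

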